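# Load the solvent cans the same way round

## Robot

A 7-joint arm with a two-finger parallel gripper is mounted at the origin on the work surface. World frame = base frame: x ahead of the robot, y to its left, z up, the work surface at z = 0. Lengths are in mm, angles in rad, forces in N, time in s.
With the tool pointing down it reaches from about 400 to 875 mm from the base axis. Payload 4.4 kg.
Tool frame: the origin (TCP) lies on the centre line of the jaws, within the pads' length; the fingertips stand 25 mm ahead of it and the grasp point (between the pads) lies 6 mm ahead of it; x points along the fingers, y is the direction in which the jaws open and shut, and the axes are right-handed (so a half turn about x gives the same grasp; the last joint's range is limited). The gripper opens to 85 mm and grips with 20 to 120 N. Pads are 22 mm wide; open, the fingers measure 114 mm over their backs; the gripper's body (76 mm by 85 mm) begins 54 mm behind the grasp point. The pads swing forward as they close: fully open they stand 13 mm farther back than shut.
Start: joints at [1.16, 0.628, 0.038, 1.517, -0.027, 0.996, -0.02], TCP at [219.732, -611.748, 256.313] pointing down, gripper open.
Joint ranges: [-3.06, 3.06], [-0.37, 2.12], [-1.25, 1.32], [0.18, 2.47], [-1.1, 4.24], [0.23, 1.98], [-2.94, 2.94]. Speed limits (rad/s): [2.57, 2.57, 3.14, 3.14, 3.14, 3.14, 3.14].

## Interface

Orientations are given as [roll, pitch, yaw] about the fixed x, y, z axes, in that order (R = Rz(yaw) Ry(pitch) Rx(roll)).
In Python, from cell import * gives the robot as it stands. The module is installed in compiled form; this text tells all that it offers.
- The arm moves only by the tool jog_arm, never from a script. Its argument "series" is a list of rows, each a list of 3 entries, a list of its own where there are three numbers: the turn, a rotation vector about the tool's x, y, z in degrees, then the shift along the tool's x, y, z in mm, then the gripper's target within -1 to 1 (shut at 1, half-way at 0, fully open at -1). In form: [[[rx, ry, rz], [dx, dy, dz], hand], ...]. A call has 1 to 8 rows; each row shifts and turns the commanded pose from where the row before left it, along the tool's axes as they then stand; what a row does not reach is not made up. A row lasts 1/8 s, in which the tool goes at most 62.5 mm and 10.7 degrees, less where a joint would pass 70% of its speed; a pose out of reach is approached as far as the arm can. A call is refused whole if a number of a shift passes 62.5 or a number of a turn 10.7, either way. A call with a gripper value outside its range is refused whole. The fingers move at their own pace and stop on an object; the grip force is fixed at half the most. Time passes only in rows, so rows that do not move let the fingers close. It gives the time, the measured TCP pose, the force and the opening at its end, in the units of the state.
- read_state(): the state, without advancing time (a new reading comes with each control period).
- get_image(name): name is "side" or "top"; returns a dict with "img" (400x640x3 uint8, red, green, blue), "range_z" (400x640 float32, mm along the optical axis (not along the pixel's ray), 0 where there is no reading), "fovy" (degrees; the focal length in pixels is half the picture's height over the tangent of half this angle, whatever the lens; pixels are square), "cx", "cy" (the principal point, pixels), "k1" (the pictures are not rectified: a ray, as slopes to the right and down, at radius r is drawn at 1 + k1 r^2 times it, then the intrinsics apply), "cam_to_world" (4x4, takes a point from camera to world coordinates). Camera axes: x right, y up, looking along -z (the intrinsics and any distortion apply to the point x, -y, -z); pixel columns grow to the right and rows downward; lengths in mm; the calibration is good to about 2 mm. A picture is of the moment at which its call begins.
- finish_job(): hands the job in, once; it reports no verdict.
The state is a dict: "clock": time; "qpos": joint angles; "qd": joint speeds; "tau": joint torques, N m; "eef_pos": TCP position; "tool_rot": TCP orientation; "force": force on the tool from outside, world axes, zero at the start; "torque": the same for the moment, N m; "width": finger opening in mm.
Only numpy, scipy, OpenCV 4.12 (cv2) and the standard library are available. Lean on these libraries where they do the work, as an engineer would, in place of code of your own. Each camera call takes 0.05 s, during which the arm holds its last target. There are 200 camera calls.

## Task

Put the two loose solvent cans, the one lying on its side and the one standing on the bench, into the two empty compartments of the carrier. All three cans must stand upright, fully down in their compartments, with their caps at the same side of the carrier as the cap of the can already in it. Lower the cans in without letting them drop, and leave everything else in its place.

Things in the scene. Friction and masses are not known exactly. Their poses are not given: they have to be found in the camera images.
- can_fallen: oblong metal solvent can, body 56 (x) x 42 (y) x 105 mm (z), with a black screw cap 28 mm wide, its top at 125 mm; stiff, closed, empty, 0.1 to 0.2 kg. Origin: centre of the underside; z runs from base to cap; neck and cap are off-centre, 12 mm towards +x. At the start it lies on a broad face (its y side) on the bench, its -y face down, cap end to the robot's right (within 25 degrees).
- can_standing: oblong metal solvent can, body 56 (x) x 42 (y) x 105 mm (z), with a black screw cap 28 mm wide, its top at 125 mm; stiff, closed, empty, 0.1 to 0.2 kg. Origin: centre of the underside; z runs from base to cap; neck and cap are off-centre, 12 mm towards +x. At the start it stands upright on the bench, turned any way.
- can_loaded: oblong metal solvent can, body 56 (x) x 42 (y) x 105 mm (z), with a black screw cap 28 mm wide, its top at 125 mm; stiff, closed, empty, 0.1 to 0.2 kg. Origin: centre of the underside; z runs from base to cap; neck and cap are off-centre, 12 mm towards +x. It stands already in the right-hand compartment of the carrier and shows which way round the cans go; stays there.
- can_fallen_cap (a point): centre of the top of the cap of the fallen can: 12 mm along x and 125 mm along z from the can's origin
- can_standing_cap (a point): centre of the top of the cap of the standing can: 12 mm along x and 125 mm along z from the can's origin
- can_loaded_cap (a point): centre of the top of the cap of the already loaded can: 12 mm along x and 125 mm along z from the can's origin
- carrier: grey plastic carrier, fixed to the bench, 164 (x) x 76 (y) x 46 mm high; three compartments in a row along x, 53 mm apart; floor 6 mm, walls and dividers 5 mm thick, all 46 mm high; a low hand grip at each short end. Origin: centre of the underside; x points along the row to its right-hand end seen from the robot; caps go at its +y side. A can fits with 3 mm play along the row and 5 mm across, at each side
- cell_right (a point): centre of the floor of the carrier's right-hand end compartment (48 mm along the carrier's x, 66 mm along its y, inside); +53 mm along the carrier's x, holds the loaded can
- cell_middle (a point): centre of the floor of the carrier's middle compartment (48 mm along the carrier's x, 66 mm along its y, inside); at the carrier's centre, empty at the start
- cell_left (a point): centre of the floor of the carrier's left-hand end compartment (48 mm along the carrier's x, 66 mm along its y, inside); -53 mm along the carrier's x, empty at the start
- dish: bystander: glass crystallising dish, about 95 mm wide and 50 mm high; origin at the centre of its underside
- jar: bystander: white plastic powder jar with a black lid, 62 mm wide and 75 mm high; origin at the centre of its underside
- cork_ring: bystander: cork ring, 90 mm wide and 30 mm high; origin at the centre of its underside
- flask: bystander: small round-bottom flask, 64 mm wide and 112 mm high, sitting in the cork ring; origin at the bottom of its bulb
Things that resemble listed ones, but are neither listed nor needed, are in the scene too. Of the things that look like the carrier, take the one that is farthest to the robot's left at the start.

How it is judged (in metres and radians):
At the end, for the whole second after the job is handed in: Both cans and the loaded one stand one in each compartment: base centre within 12 mm of the compartment's centre, base on its floor (1 to 12 mm above the carrier's underside), upright within 0.12 rad, cap centre more than 3 mm to the carrier's +y side of its centre line, released and at rest (((horizontal distance between can_fallen and cell_middle below 0.012 m and z of can_fallen in the frame of carrier between 0.001 and 0.012 m and angle between each of can_fallen, can_standing's own z axis and vertical below 0.12 rad and y of each of can_fallen_cap, can_standing_cap in the frame of carrier above 0.003 m and linear speed of each of can_fallen, can_standing below 0.02 m/s and angular speed of each of can_fallen, can_standing below 0.15 rad/s and horizontal distance between can_standing and cell_left below 0.012 m and z of can_standing in the frame of carrier between 0.001 and 0.012 m) or (horizontal distance between can_fallen and cell_left below 0.012 m and z of can_fallen in the frame of carrier between 0.001 and 0.012 m and angle between each of can_fallen, can_standing's own z axis and vertical below 0.12 rad and y of each of can_fallen_cap, can_standing_cap in the frame of carrier above 0.003 m and linear speed of each of can_fallen, can_standing below 0.02 m/s and angular speed of each of can_fallen, can_standing below 0.15 rad/s and horizontal distance between can_standing and cell_middle below 0.012 m and z of can_standing in the frame of carrier between 0.001 and 0.012 m)) and horizontal distance between can_loaded and cell_right below 0.012 m and z of can_loaded in the frame of carrier between 0.001 and 0.012 m and angle between can_loaded's own z axis and vertical below 0.12 rad and y of can_loaded_cap in the frame of carrier above 0.003 m and linear speed of can_loaded below 0.02 m/s and angular speed of can_loaded below 0.15 rad/s); the robot touches nothing.
It fails at once if a can is dropped (moves faster than 0.6 m/s with no finger touching it) ((contact force between the fingers and can_fallen below 0.05 N and linear speed of can_fallen above 0.6 m/s) or (contact force between the fingers and can_standing below 0.05 N and linear speed of can_standing above 0.6 m/s)).
It fails at once if the can already in the carrier is lifted out or displaced by more than 20 mm (distance of can_loaded from where it was at the start of the episode above 0.02 m).
It fails at once if a bystander (dish, jar, cork ring, flask) is moved by more than 30 mm or tipped (distance of any of dish, jar, cork_ring, flask from where it was at the start of the episode above 0.03 m or angle between any of dish, jar, cork_ring, flask's own z axis and vertical above 0.4 rad).
It also fails if it takes over 61 s, if anything falls off the work surface, if the arm or the gripper's body presses on something with over 40 N, if the wrist force passes 120 N, or if a joint passes its speed limit or range.

## Working session

There is one attempt and no reset: what is moved stays moved. The work goes in short steps, Python scripts to look and compute and a tool call to move; the robot and the scene stay as the last step left them, time stands still between calls to the robot, and variables do not carry over. Pictures are saved under pics/ and viewed, about 8 in all and at most 12, crops included, and the job is handed in when it is done.

Besides the shell and the picture viewer there is one more tool, called after "Call:" by a JSON object that holds its "fn" and its "kwargs". jog_arm: Moves the arm, as the interface text tells. Its arguments: {"type":"object","properties":{"series":{"type":"array"}},"required":["series"]}

```bash
mkdir -p pics; cat > h.py <<'E'
from cell import *
import numpy as np, cv2
def cam(n):
    d=get_image(n); f=200/np.tan(np.radians(d['fovy'])/2)
    d['K']=np.array([[f,0,d['cx']],[0,f,d['cy']],[0,0,1]]); return d
def cloud(d):
    h,w=d['range_z'].shape
    u,v=np.meshgrid(np.arange(w),np.arange(h))
    p=cv2.undistortPoints(np.stack([u,v],-1).reshape(-1,1,2).astype(np.float64),d['K'],np.array([d['k1'],0,0,0.])).reshape(h,w,2)
    # drawn at (1+k1 r^2)*ray = OpenCV model
    z=d['range_z']; P=np.stack([p[...,0]*z,-p[...,1]*z,-z,np.ones_like(z)],-1)
    W=P@np.array(d['cam_to_world']).T
    W[z==0]=np.nan
    return W[...,:3]
def save(d,n,crop=None,s=1):
    im=d['img'][...,::-1]
    if crop: x0,y0,x1,y1=crop; im=im[y0:y1,x0:x1]
    cv2.imwrite('pics/'+n,cv2.resize(im,None,fx=s,fy=s,interpolation=cv2.INTER_CUBIC))
E
python3 - <<'E'
from h import *
for n in('top','side'):
    d=cam(n); save(d,n+'0.png'); W=cloud(d); print(n,d['fovy'],d['k1'],np.round(d['cam_to_world'],2).tolist()); np.savez(n+'0.npz',W=W,img=d['img'])
    print(np.nanpercentile(W[...,2],[1,10,50,90,99]), np.isnan(W[...,2]).mean())
s=read_state(); print(s)
E
```

```text
top 48.99283888632171 -0.0809851526227643 [[0.0, 1.0, -0.07, 403.43], [-1.0, 0.0, -0.0, -163.09], [-0.0, 0.07, 1.0, 1403.02], [0.0, 0.0, 0.0, 1.0]]
[-7.58390788e+02 -7.47293361e+02  2.43769569e-01  5.00643591e+01
  7.25955455e+02] 0.00398828125
side 42.059995092791794 -0.17104027712910194 [[0.97, 0.15, -0.18, 118.07], [-0.23, 0.69, -0.68, -1534.07], [0.02, 0.71, 0.71, 1521.83], [0.0, 0.0, 0.0, 1.0]]
[-761.3464565  -743.15054363   -1.1860073   297.11322986  745.72914552] 0.02271484375
{'clock': 0.1, 'qpos': array([ 1.16023585,  0.62929785,  0.03842638,  1.51827992, -0.02701806,
        0.99632245, -0.01998777]), 'qd': array([-0.00010668, -0.00216828, -0.00231273, -0.00244016,  0.00041781,
        0.00017614,  0.00032728]), 'tau': array([ 1.83842661e-03, -5.64538586e+01,  1.22970521e+00, -1.93974137e+01,
        1.11177834e-02,  5.38741195e-03, -9.66982952e-06]), 'eef_pos': array([ 219.54349721, -611.23254389,  255.44821172]), 'tool_rot': array([-1.57353712,  1.56900584,  1.91283302]), 'force': array([0.93424848, 0.02431333, 0.56065379]), 'torque': array([0.02582641, 0.00847939, 0.01498851]), 'width': 85.47762499848191}
```

View pics/top0.png

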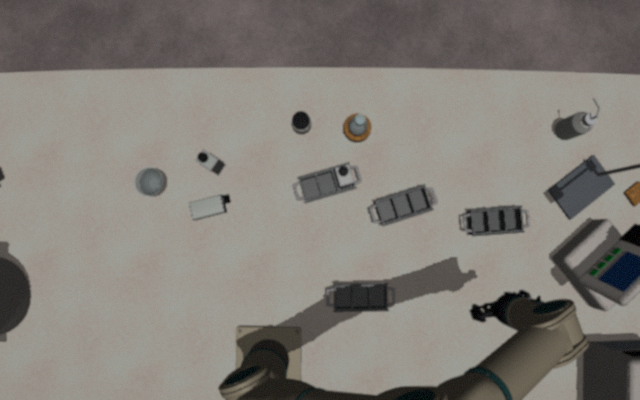

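View pics/side0.png

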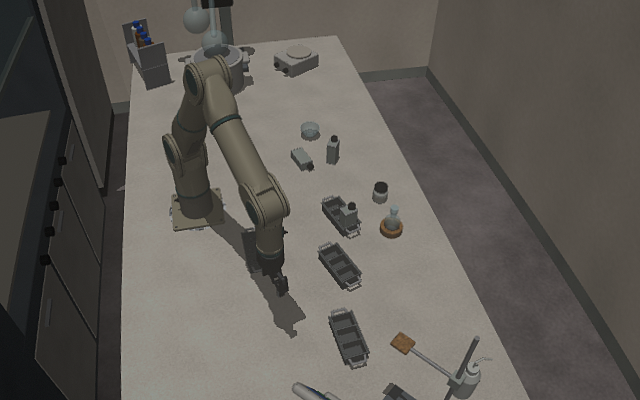

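Candidates in the top view. Carriers are at (327,182), (403,205), (495,220) and (360,297). The farthest left is (327,182), and it also holds the loaded can at (345,173). Loose cans: lying at (210,207), cap at (227,199); standing at (211,162), cap at (204,157). Dish (151,182), jar (301,122) and flask in ring (357,126) are bystanders. Next I measure these and check a close crop.

```bash
python3 - <<'E'
from h import *
D=np.load('top0.npz'); W=D['W']; img=D['img'].astype(int)
im=D['img'][90:230,120:380,::-1]; cv2.imwrite('pics/crop.png',cv2.resize(im,None,fx=3,fy=3,interpolation=cv2.INTER_CUBIC))
v,u=np.mgrid[0:400,0:640]
def reg(x0,y0,x1,y1,z0,z1): return (u>=x0)&(u<x1)&(v>=y0)&(v<y1)&(W[...,2]>z0)&(W[...,2]<z1)
def rect(m,name):
    P=W[m][:,:2].astype(np.float32); r=cv2.minAreaRect(P); print(name,m.sum(),'c',np.round(r[0],1),'size',np.round(r[1],1),'ang',round(r[2],1),'mean',P.mean(0).round(1),'zmed',np.median(W[m][:,2]).round(1))
gray=img.sum(-1)
rect(reg(185,190,240,225,30,60),'fallen all'); rect(reg(185,190,222,225,30,60),'fallen body')
rect(reg(222,190,240,225,15,60),'fallen cap')
rect(reg(190,145,230,180,95,115),'stand body'); rect(reg(190,145,230,180,116,140),'stand cap')
rect(reg(330,155,362,192,100,117),'loaded body'); rect(reg(330,155,362,192,120,140),'loaded cap')
rect(reg(285,155,365,210,35,55),'carrier rim')
for n,b in dict(dish=(130,160,172,204),jar=(288,108,315,137),flask=(340,108,375,145)).items(): rect(reg(*b,10,150),n)
E
```

```text
fallen all 622 c [481.2 184.4] size [ 56.8 123. ] ang 14.0 mean [479.9 190.2] zmed 41.8
fallen body 562 c [478.7 194.2] size [ 56.8 102.9] ang 14.0 mean [478.3 195.6] zmed 42.1
fallen cap 89 c [490.9 136.4] size [22.6 54.9] ang 87.4 mean [495.8 138.2] zmed 32.3
stand body 201 c [616.6 179.7] size [57.6 42.9] ang 54.4 mean [613.5 174.7] zmed 105.4
stand cap 66 c [623.1 188.8] size [27.5 23.5] ang 4.0 mean [623.1 188.9] zmed 125.6
loaded body 198 c [ 570.3 -233.8] size [57.1 42.9] ang 16.3 mean [ 565.4 -234.6] zmed 111.3
loaded cap 73 c [ 581.4 -229.8] size [25.  26.4] ang 47.5 mean [ 581.  -229.8] zmed 130.7
carrier rim 606 c [ 555.3 -183.1] size [ 86.2 212.8] ang 16.7 mean [ 552.5 -178.2] zmed 45.0
dish 553 c [557.3 379.3] size [90. 92.] ang 89.1 mean [560.6 389.5] zmed 28.0
jar 366 c [ 746.7 -100.6] size [62.  60.3] ang 50.3 mean [ 740.6 -102.2] zmed 73.9
flask 643 c [ 734.1 -279.4] size [88.8 86.6] ang 74.3 mean [ 726.5 -277. ] zmed 55.9
```

View pics/crop.png

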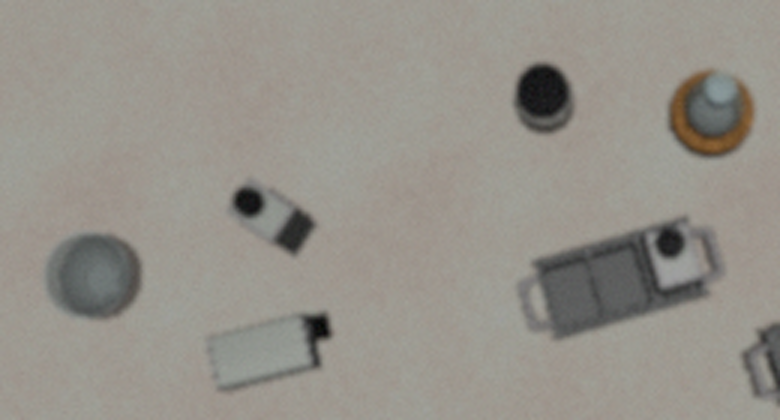

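The crop confirms the choices: the lying can with its cap at the far right corner (318,327 in the crop), the standing can with its cap at (248,202), and the carrier with the loaded can's cap on the far (+y) side (670,243). Now a helper that turns a target pose into tool-axis numbers.

```bash
cat >> h.py <<'E'
from scipy.spatial.transform import Rotation as Rn
a=np.radians(16.7); CY=np.array([np.cos(a),np.sin(a),0]); CX=np.array([np.sin(a),-np.cos(a),0]); C=np.array([555.2,-183.0,0]); Z=np.array([0,0,1.])
def frame(x,y): x=x/np.linalg.norm(x); y=y/np.linalg.norm(y); return np.stack([x,y,np.cross(x,y)],1)
def now():
    s=read_state(); return s,s['eef_pos'],Rn.from_euler('xyz',s['tool_rot']).as_matrix()
def plan(R,grasp):
    """turn needed (deg, tool axes); shift to bring grasp point (6 ahead of TCP) to target, before / after the turn's axes"""
    s,p,R0=now(); t=grasp-6*R[:,0]
    rv=Rn.from_matrix(R0.T@R).as_rotvec(degrees=True)
    print('turn',rv.round(1),'shift in present axes',(R0.T@(t-p)).round(1),'in final axes',(R.T@(t-p)).round(1),'width',round(s['width'],1),'t',round(s['clock'],2))
# fallen can
b=np.radians(14.0); FX=np.array([np.cos(b),np.sin(b),0]); FZ=np.array([np.sin(b),-np.cos(b),0]); FB=np.array([466.3,244.1,21])
def Rfall(al,sg=1):  # lying: tool tilted al
    al=np.radians(al); return frame(-Z*np.cos(al)-FZ*np.sin(al),sg*FX)
E
python3 - <<'E'
from h import *
s,p,R0=now(); print(R0.round(3))
w=np.array([480,-300,256.])
print((R0.T@(w-p)).round(1))
for sg in(1,-1):
    plan(Rfall(0,sg),FB+75*FZ+[0,0,200]); plan(Rfall(45,sg),FB+75*FZ+[0,0,200])
E
```

```text
[[-0.001  0.338 -0.941]
 [ 0.002 -0.941 -0.338]
 [-1.    -0.002 -0.   ]]
[-2.000e-01 -2.049e+02 -3.503e+02]
turn [-84.2  -0.1   0.1] shift in present axes [  29.6 -646.9 -513.8] in final axes [  28.4  446.4 -695.2] width 85.5 t 0.1
turn [-79.6  36.4 -32.9] shift in present axes [  31.4 -642.7 -513.4] in final axes [ 510.   446.4 -467.2] width 85.5 t 0.1
turn [95.8  0.1  0.1] shift in present axes [  29.6 -646.9 -513.8] in final axes [  28.4 -446.4  695.2] width 85.5 t 0.1
turn [ 90.3 -33.7 -37.3] shift in present axes [  31.4 -642.7 -513.4] in final axes [ 510.  -446.4  467.2] width 85.5 t 0.1
```

Call:
{"fn": "jog_arm", "kwargs": {"series": [[[0,0,0],[0,-30,-50],-1],[[0,0,0],[0,-30,-50],-1],[[0,0,0],[0,-30,-50],-1],[[0,0,0],[0,-30,-50],-1],[[0,0,0],[0,-30,-50],-1],[[0,0,0],[0,-30,-50],-1],[[0,0,0],[0,-25,-50],-1],[[-10,0,0],[0,0,0],-1]]}}

```text
clock: 1.1
eef_pos: [484.1, -294.3, 255.9]
tool_rot: [-2.607, 1.567, 1.069]
force: [-1.3, -0.9, 0.5]
width: 85.4
```

Call:
{"fn": "jog_arm", "kwargs": {"series": [[[-10.6,0,0],[0,0,0],-1],[[-10.6,0,0],[0,0,0],-1],[[-10.6,0,0],[0,0,0],-1],[[-10.6,0,0],[0,0,0],-1],[[-10.6,0,0],[0,0,0],-1],[[-10.6,0,0],[0,0,0],-1],[[-10.6,0,0],[0,0,0],-1],[[0,0,0],[0,0,0],-1]]}}

```text
clock: 2.1
eef_pos: [479.5, -300.5, 255.9]
tool_rot: [-2.843, 1.57, 2.111]
force: [0.9, 0.6, 0.2]
width: 85.2
```

```bash
python3 - <<'E'
from h import *
s,p,R0=now(); print(p.round(1),s['qpos'].round(2))
plan(Rfall(0),FB+75*FZ+[0,0,200]); plan(Rfall(45),FB+75*FZ+[0,0,180])
E
```

```text
[ 479.5 -300.5  255.9] [ 0.76  0.53 -0.38  1.75  0.24  0.91  0.52]
turn [-0.2 -0.1  0. ] shift in present axes [  29.3  117.6 -457. ] in final axes [  28.9  119.  -456.7] width 85.2 t 2.1
turn [-0.2 44.9 -0.1] shift in present axes [  51.1  117.6 -452.7] in final axes [ 355.7  119.  -284.1] width 85.2 t 2.1
```

Call:
{"fn": "jog_arm", "kwargs": {"series": [[[0,0,0],[3,15,-57],-1],[[0,0,0],[3,15,-57],-1],[[0,0,0],[3,15,-57],-1],[[0,0,0],[3,15,-57],-1],[[0,0,0],[3,15,-57],-1],[[0,0,0],[3,15,-57],-1],[[0,0,0],[3,14,-57],-1],[[0,0,0],[3,14,-57],-1]]}}

```text
clock: 3.1
eef_pos: [484.3, 172.2, 232.3]
tool_rot: [0.69, 1.57, -0.642]
force: [0.6, -0.5, 0.9]
width: 85.3
```

Call:
{"fn": "jog_arm", "kwargs": {"series": [[[0,9,0],[0,0,0],-1],[[0,9,0],[0,0,0],-1],[[0,9,0],[0,0,0],-1],[[0,9,0],[0,0,0],-1],[[0,9,0],[0,0,0],-1],[[0,0,0],[0,0,0],-1],[[0,0,0],[0,0,0],-1]]}}

```text
clock: 3.98
eef_pos: [484.1, 171.4, 232.8]
tool_rot: [-3.141, 0.787, 1.815]
force: [-0.2, 0.9, 0.1]
width: 85.7
```

```bash
python3 - <<'E'
from h import *
s,p,R0=now(); print(p.round(1),s['qpos'].round(2)); print(R0.round(2))
for g in (75,80):
  plan(Rfall(45),FB+g*FZ+[0,0,60]); plan(Rfall(45),FB+g*FZ+[0,0,3])
E
```

```text
[484.1 171.4 232.8] [ 0.59  0.81 -0.89  1.91 -0.27  0.76  0.3 ]
[[-0.17  0.97  0.17]
 [ 0.68  0.24 -0.69]
 [-0.71 -0.   -0.71]]
turn [-0.   0.1  0. ] shift in present axes [101.4   0.4 107.3] in final axes [101.2   0.3 107.5] width 85.7 t 3.98
turn [-0.   0.1  0. ] shift in present axes [141.8   0.4 147.5] in final axes [141.5   0.3 147.8] width 85.7 t 3.98
turn [-0.   0.1  0. ] shift in present axes [ 97.9   0.4 110.8] in final axes [ 97.7   0.3 111. ] width 85.7 t 3.98
turn [-0.   0.1  0. ] shift in present axes [138.3   0.4 151. ] in final axes [138.    0.3 151.3] width 85.7 t 3.98
```

Call:
{"fn": "jog_arm", "kwargs": {"series": [[[0,0,0],[0,0,50],-1],[[0,0,0],[0,0,50],-1],[[0,0,0],[0,0,49],-1],[[0,0,0],[40,0,0],-1],[[0,0,0],[35,0,0],-1],[[0,0,0],[25,0,0],-1],[[0,0,0],[20,0,0],-1],[[0,0,0],[0,0,0],-1]]}}

```text
clock: 4.97
eef_pos: [488.7, 153.0, 43.2]
tool_rot: [3.141, 0.787, 1.819]
force: [-1.1, 0.1, 0.6]
width: 85.3
```

```bash
python3 - <<'E'
from h import *
s,p,R0=now(); print(p.round(1),s['force'])
plan(Rfall(45),FB+77*FZ+[0,0,4])
t=cam('top'); d=cam('side'); A=cv2.resize(t['img'][150:250,150:290],None,fx=4,fy=4); B=cv2.resize(d['img'][100:200,240:380],None,fx=4,fy=4)
cv2.imwrite('pics/g1.png',np.vstack([A,B])[...,::-1][:800]) if 0 else cv2.imwrite('pics/g1.png',cv2.resize(np.hstack([A,B]),(800,286))[...,::-1])
E
```

```text
[488.7 153.   43.2] [-1.09367561  0.10990943  0.62714868]
turn [0.2 0.1 0.2] shift in present axes [18.7  0.4  1. ] in final axes [18.7  0.3  1. ] width 85.3 t 4.97
```

View pics/g1.png

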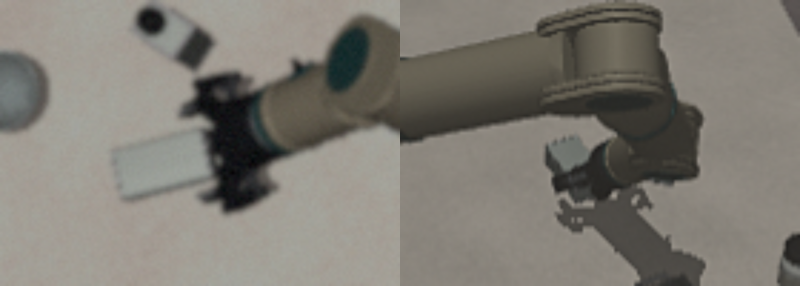

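The left panel shows the fingers at (215,95) and (250,190), straddling the lying can. The right panel shows the tool tilted clear of the bench. Next I advance and close.

Call:
{"fn": "jog_arm", "kwargs": {"series": [[[0,0,0],[10,0,0],-1],[[0,0,0],[9,0,1],-1],[[0,0,0],[0,0,0],1],[[0,0,0],[0,0,0],1],[[0,0,0],[0,0,0],1],[[0,0,0],[0,0,0],1],[[0,0,0],[0,0,0],1],[[0,0,0],[0,0,0],1]]}}

```text
clock: 6.08
eef_pos: [486.5, 162.8, 28.1]
tool_rot: [3.141, 0.786, 1.814]
force: [0.9, -0.6, 1.6]
width: 55.4
```

```bash
cat >> h.py <<'E'
def Rcar(tilt,sg=1): # held fallen can upright in carrier; tool pointing right (CX) by 'tilt' from down
    t=np.radians(tilt); return frame(-Z*np.cos(t)+CX*np.sin(t),sg*CY)
CL=C-53*CX
E
python3 - <<'E'
from h import *
s,p,R0=now(); print(p.round(1),s['force'],s['width'])
# can pose in tool, from the lying estimate
gp=p+6*R0[:,0]; print('grasp along z,y:',(gp-FB)@FZ,(gp-FB)[2],'lateral',(gp-FB)@FX)
E
```

```text
[486.5 162.8  28.1] [ 0.92626778 -0.62217566  1.64948177] 55.37500886109724
grasp along z,y: 79.5154433116653 2.833662852852491 lateral -0.09527069292212431
```

Call:
{"fn": "jog_arm", "kwargs": {"series": [[[0,0,0],[-10,0,-10],1],[[0,0,0],[-25,0,-25],1],[[0,0,0],[-30,0,-30],1],[[0,0,0],[-30,0,-30],1],[[0,0,0],[-30,0,-30],1],[[0,-5,0],[0,0,0],1],[[0,-9,0],[0,0,0],1],[[0,-9,0],[0,0,0],1]]}}

```text
clock: 7.08
eef_pos: [486.0, 162.6, 205.8]
tool_rot: [3.139, 1.191, 1.811]
force: [-0.4, 1.3, -1.9]
width: 55.4
```

Call:
{"fn": "jog_arm", "kwargs": {"series": [[[0,-9,0],[0,0,0],1],[[0,-9,0],[0,0,0],1],[[0,-9,0],[0,0,0],1],[[0,-9,0],[0,0,0],1],[[0,-9,0],[0,0,0],1],[[0,-9,0],[0,0,0],1],[[0,-9,0],[0,0,0],1],[[0,-4,0],[0,0,0],1]]}}

```text
clock: 8.07
eef_pos: [484.8, 165.7, 204.0]
tool_rot: [-0.002, 0.784, -1.324]
force: [-1.3, 0.2, -1.3]
width: 55.4
```

```bash
python3 - <<'E'
from h import *
s,p,R0=now(); print(p.round(1),s['qpos'].round(2),s['force'].round(1),s['width'])
plan(Rcar(45),np.array([*CL[:2],6+79.5+120])-3*CX)
E
```

```text
[484.8 165.7 204. ] [-0.84  0.73  0.08  1.85  0.69  1.13 -1.  ] [-1.3  0.2 -1.3] 55.412758490722155
turn [-1.7  0.1  1.8] shift in present axes [204.9 -20.  212.6] in final axes [203.8 -32.8 212. ] width 55.4 t 8.07
```

Call:
{"fn": "jog_arm", "kwargs": {"series": [[[-1.7,0,1.8],[0,0,0],1],[[0,0,0],[30,-5,31],1],[[0,0,0],[34,-5,36],1],[[0,0,0],[35,-6,36],1],[[0,0,0],[35,-6,36],1],[[0,0,0],[35,-6,36],1],[[0,0,0],[35,-5,37],1],[[0,0,0],[0,0,0],1]]}}

```text
clock: 9.07
eef_pos: [535.4, -134.5, 212.2]
tool_rot: [0.003, 0.784, -1.291]
force: [0.2, 0.2, -0.9]
width: 55.2
```

```bash
python3 - <<'E'
from h import *
s,p,R0=now(); print(p.round(1),s['qpos'].round(2),s['force'].round(1),s['width'])
plan(Rcar(45),np.array([*CL[:2],6+79.5+120])-3*CX)
t=cam('top'); d=cam('side')
for n,k in((t,'t'),(d,'s')): np.savez(k+'1.npz',W=cloud(n),img=n['img'])
A=cv2.resize(t['img'][130:230,250:390],(700,500)); B=cv2.resize(d['img'][150:270,290:410],(500,500))
cv2.imwrite('pics/h1.png',cv2.resize(np.hstack([A,B]),(800,333))[...,::-1])
E
```

```text
[ 535.4 -134.5  212.2] [-0.44  0.64  0.29  2.11  1.13  0.69 -0.93] [ 0.2  0.2 -0.9] 55.15959917247898
turn [-0.6  0.1  0.5] shift in present axes [-4.   4.9 -7.5] in final axes [-4.   5.  -7.5] width 55.2 t 9.07
```

View pics/h1.png

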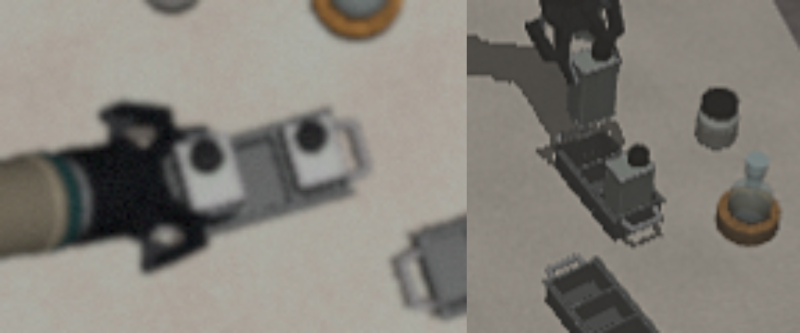

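The can hangs upright over the left compartment (left panel 208,180), cap on the far side (205,155) like the loaded can (312,137). I'll measure the offset of its top, its tilt and its yaw from the point cloud.

```bash
cat >> h.py <<'E'
def canfit(W,img,c,ztop,cap,name):
    """upright can near xy c: body-top and cap-top, vs can model. returns body centre, axis"""
    near=np.hypot(W[...,0]-c[0],W[...,1]-c[1])<42
    b=near&(abs(W[...,2]-ztop)<7)&(img.min(-1)>100); P=W[b]
    k=near&(abs(W[...,2]-ztop-20)<6)&(img.max(-1)<80); Q=W[k]
    r=cv2.minAreaRect(P[:,:2].astype(np.float32))
    A=np.c_[P[:,:2]-P[:,:2].mean(0),np.ones(len(P))]; co=np.linalg.lstsq(A,P[:,2],rcond=None)[0]
    print(name,len(P),len(Q),'c',np.round(r[0],1),np.round(r[1],1),round(r[2],1),'top z',np.median(P[:,2]).round(1),'slope along CX,CY deg',np.degrees(co[:2]@CX[:2]).round(1),np.degrees(co[:2]@CY[:2]).round(1),
      'cap', cv2.minAreaRect(Q[:,:2].astype(np.float32))[0] if len(Q) else None, np.median(Q[:,2]) if len(Q) else None)
E
python3 - <<'E'
from h import *
D=np.load('t1.npz'); W=D['W'];im=D['img'].astype(int)
gx=np.array([535.4,-134.5,212.2])
s,p,R0=now(); gp=p+6*R0[:,0]; exp=gp+3*CX; print('expected held centre',exp.round(1),'top z',gp[2]-79.5+105,'goal',CL.round(1))
canfit(W,im,exp,gp[2]+25.5,0,'held'); canfit(W,im,(570,-234),111,0,'loaded')
# tops of carrier rim: walls
v,u=np.mgrid[0:400,0:640]
m=(W[...,2]>38)&(W[...,2]<50)&(np.hypot(W[...,0]-555,W[...,1]+183)<130)
q=(W[m]-C)@np.stack([CX,CY,Z],1)
D0=np.load('top0.npz'); W0=D0['W']; m=(W0[...,2]>38)&(W0[...,2]<50)&(np.hypot(W0[...,0]-555,W0[...,1]+183)<130); q=(W0[m]-C)@np.stack([CX,CY,Z],1)
print(np.percentile(q[:,0],[0,2,98,100]).round(1)); mm=abs(q[:,0])<75; 
for lo,hi in((-75,-40),(-40,-10),(-10,20)):
    k=q[(q[:,0]>lo)&(q[:,0]<hi)]; f=k[k[:,1]>25][:,1]; n=k[k[:,1]<-25][:,1]; print(lo,'far wall',f.min(),np.median(f),f.max(),'near',n.min(),np.median(n),n.max())
for c in(-79,-26.5,26.5): k=q[(abs(q[:,0]-c)<9)&(abs(q[:,1])<28)][:,0]; print('wall at',c,len(k),np.median(k) if len(k) else 0, k.min() if len(k) else 0,k.max() if len(k) else 0)
E
```

```text
expected held centre [ 539.1 -136.1  206.6] top z 232.0639623668879 goal [ 540.  -132.2    0. ]
held 243 111 c [ 538.1 -142.7] [57.2 42.9] 16.3 top z 230.5 slope along CX,CY deg 0.0 -1.2 cap (531.6416015625, -127.51116180419922) 251.69697661403347
loaded 189 60 c [ 570.9 -233.6] [56.6 42.9] 15.7 top z 110.8 slope along CX,CY deg 0.4 -0.4 cap (581.7587280273438, -228.6893768310547) 131.49573265758556
[-106.3 -103.4  102.8  106.3]
-75 far wall 33.17509672074708 38.60339186123005 42.9915248680687 near -42.20531687987567 -37.60837901964882 -32.5412541130035
-40 far wall 25.782788677626005 37.48770656342051 42.97238047642791 near -42.65764976385276 -36.67328510259736 -25.168033889703437
-10 far wall 33.13041202634006 38.13605328196567 43.16008766602028 near -42.693847893402875 -37.71277474727059 -33.17418871522243
wall at -79 37 -80.05892755963885 -87.23769800906328 -76.9850200247738
wall at -26.5 24 -26.694581671778614 -28.9597880097691 -24.148922017011927
wall at 26.5 33 26.40559252874964 23.691618567865113 34.484065575633466
```

Call:
{"fn": "jog_arm", "kwargs": {"series": [[[0,0,0],[0,0,0],1],[[0,0,0],[0,0,0],1]]}}

```text
clock: 9.43
eef_pos: [538.0, -127.2, 210.2]
tool_rot: [0.002, 0.786, -1.28]
force: [0.4, -0.4, -1.3]
width: 55.5
```

```bash
python3 - <<'E'
from h import *
s,p,R0=now(); gp=p+6*R0[:,0]; exp=gp+3*CX; print(p.round(1),s['qd'].round(3),'expected held centre',exp.round(1),'top z',gp[2]-79.5+105,'goal',CL.round(1))
print(R0.round(3))
d=cam('top'); W=cloud(d); im=d['img'].astype(int)
canfit(W,im,exp,gp[2]+25.5,0,'held')
d=cam('side'); W=cloud(d); im=d['img']
# side view: vertical faces of held can
near=(np.hypot(W[...,0]-538,W[...,1]+140)<45)&(W[...,2]>130)&(W[...,2]<225)&(im.astype(int).min(-1)>60)
q=(W[near]-exp)@np.stack([CX,CY,Z],1)
for z in range(-70,20,15):
    k=q[abs(q[:,2]-z)<7.5]; print(z,len(k),np.percentile(k[:,0],[5,50,95]).round(1),np.percentile(k[:,1],[5,50,95]).round(1)) if len(k) else 0
plan(Rcar(45),np.array([*CL[:2],6+79.5+120])-3*CX)
E
```

```text
[ 538.  -127.2  210.2] [-0.002  0.006  0.006 -0.001  0.001 -0.     0.002] expected held centre [ 540.1 -134.1  206. ] top z 231.5026307423354 goal [ 540.  -132.2    0. ]
[[ 0.202  0.959  0.201]
 [-0.677  0.285 -0.679]
 [-0.708  0.002  0.706]]
held 233 101 c [ 540.8 -135.3] [57.3 43. ] 16.3 top z 228.7 slope along CX,CY deg -0.9 0.7 cap (539.0775756835938, -113.32709503173828) 249.262298113955
-70 21 [11.7 19.6 23.2] [-24.5  -4.7  22.3]
-55 32 [13.4 19.8 24.1] [-28.1  -3.4  20.2]
-40 34 [14.9 18.9 23.6] [-25.3  -5.   18.8]
-25 37 [14.7 19.3 24. ] [-26.3  -3.9  21.3]
-10 32 [12.4 19.7 25.7] [-27.9  -4.4  22. ]
5 36 [-1.  15.9 23.5] [-32.5 -11.7  31.6]
turn [-0.2 -0.   0.1] shift in present axes [-1.2  0.6 -1.9] in final axes [-1.2  0.6 -1.9] width 55.5 t 9.53
```

Call:
{"fn": "jog_arm", "kwargs": {"series": [[[0,0,0],[10,0,-14],1],[[0,0,0],[15,0,-15],1],[[0,0,0],[15,0,-15],1],[[0,0,0],[0,0,0],1],[[0,0,0],[0,0,0],1],[[0,0,0],[0,0,0],1]]}}

```text
clock: 10.28
eef_pos: [537.5, -125.8, 151.8]
tool_rot: [0.004, 0.785, -1.281]
force: [-0.3, -0.1, -0.5]
width: 55.6
```

```bash
python3 - <<'E'
from h import *
s,p,R0=now(); gp=p+6*R0[:,0]; exp=gp+3*CX; print(p.round(1),s['qd'].round(3),s['force'].round(1),'expected held centre',exp.round(1),'top z',gp[2]-79.5+105,'goal',CL.round(1))
d=cam('top'); W=cloud(d); im=d['img'].astype(int)
canfit(W,im,exp,gp[2]+24,0,'held')
plan(Rcar(45),np.array([*CL[:2],6+79.5])-3*CX)
E
```

```text
[ 537.5 -125.8  151.8] [ 0.001 -0.001  0.     0.     0.001 -0.004 -0.006] [-0.3 -0.1 -0.5] expected held centre [ 539.6 -132.8  147.6] top z 173.072945802543 goal [ 540.  -132.2    0. ]
held 215 91 c [ 540.1 -134.1] [57.3 43.2] 16.8 top z 170.3 slope along CX,CY deg 0.7 -0.9 cap (535.169189453125, -114.07611846923828) 191.33870932476566
turn [-0.3  0.   0.1] shift in present axes [ 43.6   0.4 -44.1] in final axes [ 43.6   0.6 -44.1] width 55.4 t 10.32
```

Call:
{"fn": "jog_arm", "kwargs": {"series": [[[0,0,0],[7,0,-9],1],[[0,0,0],[8,0,-8],1],[[0,0,0],[8,0,-8],1],[[0,0,0],[8,0,-8],1],[[0,0,0],[3,0,-3],1],[[0,0,0],[0,0,0],1],[[0,0,0],[0,0,0],1]]}}

```text
clock: 11.2
eef_pos: [537.0, -124.5, 102.0]
tool_rot: [0.003, 0.785, -1.282]
force: [-0.2, 0.2, -1.3]
width: 55.1
```

```bash
python3 - <<'E'
from h import *
s,p,R0=now(); gp=p+6*R0[:,0]; exp=gp+3*CX; print(p.round(1),s['force'].round(1),s['torque'].round(2),'expected',exp.round(1),'top z',gp[2]-79.5+105)
d=cam('top'); W=cloud(d); im=d['img'].astype(int)
canfit(W,im,exp,gp[2]+23,0,'held')
plan(Rcar(45),np.array([*CL[:2],6+79.5])-3*CX)
E
```

```text
[ 537.  -124.5  102. ] [-0.2  0.2 -1.3] [ 0.88  0.23 -0.02] expected [ 539.  -131.5   97.8] top z 123.26213185460999
held 197 83 c [ 540.  -132.6] [58.  43.1] 17.0 top z 120.5 slope along CX,CY deg 1.1 -0.5 cap (537.7305297851562, -111.77949523925781) 140.4894349325914
turn [-0.3  0.   0.1] shift in present axes [ 9.4  0.6 -7.9] in final axes [ 9.4  0.6 -7.9] width 55.6 t 11.25
```

Call:
{"fn": "jog_arm", "kwargs": {"series": [[[0,0,0],[3,0,-3],1],[[0,0,0],[3,0,-3],1],[[0,0,0],[0,0,0],1],[[0,0,0],[0,0,0],1]]}}

```text
clock: 11.75
eef_pos: [537.0, -124.8, 93.3]
tool_rot: [0.002, 0.784, -1.283]
force: [-0.2, 0.0, 2.1]
width: 55.3
```

Call:
{"fn": "jog_arm", "kwargs": {"series": [[[0,0,0],[1,0,-1],1],[[0,0,0],[0,0,0],1],[[0,0,0],[0,0,0],1]]}}

```text
clock: 12.12
eef_pos: [536.9, -125.0, 93.2]
tool_rot: [0.004, 0.782, -1.282]
force: [-2.8, 4.6, 14.1]
width: 55.5
```

Call:
{"fn": "jog_arm", "kwargs": {"series": [[[0,0,0],[0,0,0],-1],[[0,0,0],[0,0,0],-1],[[0,0,0],[0,0,0],-1],[[0,0,0],[0,0,0],-1],[[0,0,0],[-15,0,0],-1],[[0,0,0],[-30,0,0],-1],[[0,0,0],[-50,0,0],-1],[[0,0,0],[-60,0,0],-1]]}}

```text
clock: 13.12
eef_pos: [504.7, -19.1, 201.9]
tool_rot: [-0.001, 0.785, -1.286]
force: [1.8, 0.1, -0.6]
width: 85.4
```

```bash
cat >> h.py <<'E'
SX=np.array([np.cos(np.radians(54.4)),np.sin(np.radians(54.4)),0]); SC=np.array([616.6,179.7,0])
E
python3 - <<'E'
from h import *
s,p,R0=now(); print(p.round(1),s['qpos'].round(2),s['force'].round(1),s['width'])
d=cam('top'); W=cloud(d); im=d['img'].astype(int); save(d,'p1.png',(180,120,400,240),3)
canfit(W,im,CL,111,0,'placed'); canfit(W,im,(570,-234),111,0,'loaded');  canfit(W,im,SC,105,0,'standing')
print((R0.T@Z).round(2))
for sg in(1,-1): plan(frame(-Z,sg*SX),SC+[0,0,185])
E
```

```text
[504.7 -19.1 201.9] [-0.63  0.66  0.21  2.11  0.96  0.82 -0.99] [ 1.8  0.1 -0.6] 85.35573391274696
placed 194 57 c [ 538.7 -133.5] [56.2 42.7] 16.3 top z 111.6 slope along CX,CY deg -0.1 -1.9 cap (551.0693359375, -130.05230712890625) 130.64129540867089
loaded 192 59 c [ 570.9 -233.8] [57.  43.6] 15.7 top z 111.4 slope along CX,CY deg 0.5 0.1 cap (581.5379028320312, -228.75918579101562) 131.75528474812018
standing 178 57 c [616.9 180.1] [56.8 42.7] 54.4 top z 104.9 slope along CX,CY deg -0.9 -0.1 cap (622.2562866210938, 188.69769287109375) 125.9530785028885
[-0.71 -0.    0.71]
turn [-35.8  43.2  14.3] shift in present axes [ -95.9  161.1 -118.3] in final axes [ 14.  220.1 -21.8] width 85.4 t 13.18
turn [133.2  18.2 -54.9] shift in present axes [ -95.9  161.1 -118.3] in final axes [  14.  -220.1   21.8] width 85.4 t 13.18
```

View pics/p1.png

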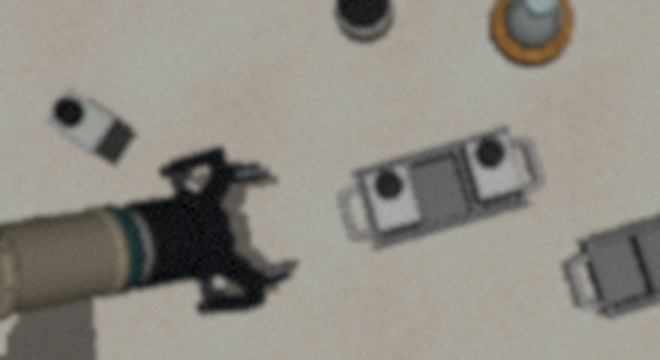

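The fallen can stands in the left compartment (388,200) with its cap at the far side (388,183), matching the loaded can (490,150). The standing can is untouched at (92,125).

Call:
{"fn": "jog_arm", "kwargs": {"series": [[[-6,7.2,2.4],[0,0,0],-1],[[-6,7.2,2.4],[0,0,0],-1],[[-6,7.2,2.4],[0,0,0],-1],[[-6,7.2,2.4],[0,0,0],-1],[[-6,7.2,2.4],[0,0,0],-1],[[-5.8,7.2,2.3],[0,0,0],-1],[[0,0,0],[0,0,0],-1]]}}

```text
clock: 14.05
eef_pos: [505.6, -24.2, 199.7]
tool_rot: [-0.671, 1.533, -1.337]
force: [-0.5, 0.5, -0.4]
width: 85.3
```

Call:
{"fn": "jog_arm", "kwargs": {"series": [[[0,0,0],[0,40,-4],-1],[[0,0,0],[0,45,-4],-1],[[0,0,0],[0,45,-4],-1],[[0,0,0],[0,45,-4],-1],[[0,0,0],[0,40,-4],-1],[[0,0,0],[0,5,-2],-1],[[0,0,0],[0,0,0],-1],[[0,0,0],[0,0,0],-1]]}}

```text
clock: 15.05
eef_pos: [620.7, 167.0, 194.3]
tool_rot: [-0.701, 1.532, -1.357]
force: [-0.2, 0.5, -0.5]
width: 85.5
```

```bash
python3 - <<'E'
from h import *
s,p,R0=now(); print(p.round(1),s['qpos'].round(2),s['force'].round(1),s['width'])
plan(frame(-Z,SX),SC+[0,0,185]); plan(frame(-Z,SX),SC+[0,0,85])
E
```

```text
[620.7 167.  194.3] [-0.09  0.71 -0.4   1.59  0.37  0.92  0.28] [-0.2  0.5 -0.5] 85.51009095082026
turn [-2.   1.7  1.5] shift in present axes [  2.7   7.6 -11.1] in final axes [  3.3   7.9 -10.8] width 85.5 t 15.05
turn [-2.   1.7  1.5] shift in present axes [102.7  10.1 -14.1] in final axes [103.3   7.9 -10.8] width 85.5 t 15.05
```

Call:
{"fn": "jog_arm", "kwargs": {"series": [[[-2,1.7,1.5],[0,0,0],-1],[[0,0,0],[0,8,-11],-1],[[0,0,0],[0,0,0],-1],[[0,0,0],[20,0,0],-1],[[0,0,0],[20,0,0],-1],[[0,0,0],[0,0,0],-1],[[0,0,0],[0,0,0],-1]]}}

```text
clock: 15.92
eef_pos: [617.6, 181.6, 155.2]
tool_rot: [1.785, 1.567, 1.165]
force: [0.6, -0.5, 0.3]
width: 85.4
```

```bash
python3 - <<'E'
from h import *
s,p,R0=now(); print(p.round(1),s['force'].round(1),s['width'])
plan(frame(-Z,SX),SC+[0,0,88])
E
```

```text
[617.6 181.6 155.2] [ 0.6 -0.5  0.3] 85.42665882942974
turn [ 0.1 -0.  -0.2] shift in present axes [61.2 -2.3  0.4] in final axes [61.2 -2.1  0.3] width 85.4 t 15.93
```

Call:
{"fn": "jog_arm", "kwargs": {"series": [[[0,0,0],[20,-2,0],-1],[[0,0,0],[20,0,0],-1],[[0,0,0],[15,0,0],-1],[[0,0,0],[6,0,0],-1],[[0,0,0],[0,0,0],-1],[[0,0,0],[0,0,0],-1]]}}

```text
clock: 16.68
eef_pos: [616.6, 180.0, 94.0]
tool_rot: [1.797, 1.567, 1.177]
force: [0.0, 0.1, -0.6]
width: 85.3
```

Call:
{"fn": "jog_arm", "kwargs": {"series": [[[0,0,0],[0,0,0],1],[[0,0,0],[0,0,0],1],[[0,0,0],[0,0,0],1],[[0,0,0],[0,0,0],1],[[0,0,0],[0,0,0],1],[[0,0,0],[0,0,0],1]]}}

```text
clock: 17.42
eef_pos: [616.8, 180.0, 94.3]
tool_rot: [1.673, 1.567, 1.053]
force: [0.2, 0.5, 5.8]
width: 55.4
```

```bash
python3 - <<'E'
from h import *
s,p,R0=now(); print(p.round(1),s['force'].round(1),s['width'])
plan(frame(-Z,SX),SC+[0,0,88])
p1=p+[0,0,160]
t=np.array([*C[:2],p1[2]]); R=frame(-Z,CY); print('turn',Rn.from_matrix(R0.T@R).as_rotvec(degrees=True).round(1),'shift after turn',(R.T@(t-p1)).round(1))
E
```

```text
[616.8 180.   94.3] [0.2 0.5 5.8] 55.36314193115614
turn [ 0.1 -0.  -0.2] shift in present axes [ 0.3 -0.4  0. ] in final axes [ 0.3 -0.4  0. ] width 55.4 t 17.43
turn [37.8 -0.1 -0.2] shift after turn [   0.  -163.3  330. ]
```

Call:
{"fn": "jog_arm", "kwargs": {"series": [[[0,0,0],[-10,0,0],1],[[0,0,0],[-30,0,0],1],[[0,0,0],[-40,0,0],1],[[0,0,0],[-40,0,0],1],[[9.5,0,0],[-30,0,0],1],[[9.5,0,0],[-10,0,0],1],[[9.5,0,0],[0,0,0],1],[[9.3,0,0],[0,0,0],1]]}}

```text
clock: 18.42
eef_pos: [615.5, 178.9, 253.6]
tool_rot: [3.014, 1.568, 1.729]
force: [0.2, -0.3, -0.6]
width: 55.3
```

Call:
{"fn": "jog_arm", "kwargs": {"series": [[[0,0,0],[0,-15,30],1],[[0,0,0],[0,-25,50],1],[[0,0,0],[0,-25,50],1],[[0,0,0],[0,-25,50],1],[[0,0,0],[0,-25,50],1],[[0,0,0],[0,-25,50],1],[[0,0,0],[0,-23,50],1],[[0,0,0],[0,0,0],1]]}}

```text
clock: 19.42
eef_pos: [552.4, -190.5, 251.9]
tool_rot: [-1.692, 1.569, -2.981]
force: [0.6, -0.3, -0.9]
width: 54.9
```

Call:
{"fn": "jog_arm", "kwargs": {"series": [[[0,0,0],[0,0,0],1],[[0,0,0],[0,0,0],1]]}}

```text
clock: 19.68
eef_pos: [555.0, -181.8, 252.4]
tool_rot: [2.763, 1.567, 1.486]
force: [0.4, -0.8, -1.3]
width: 55.8
```

```bash
python3 - <<'E'
from h import *
s,p,R0=now(); print(p.round(1),s['qpos'].round(2),s['force'].round(1),s['width'])
plan(frame(-Z,CY),C+[0,0,94+160])
d=cam('side'); W=cloud(d); save(d,'s3.png',(270,140,430,260),5)
im=d['img'].astype(int)
near=(np.hypot(W[...,0]-p[0],W[...,1]-p[1])<45)&(W[...,2]>165)&(W[...,2]<250)&(im.min(-1)>60)
q=(W[near]-p)@np.stack([CX,CY,Z],1)
for z in range(-85,-5,15):
    k=q[abs(q[:,2]-z)<7.5]; print(z,len(k),np.percentile(k[:,0],[5,50,95]).round(1),np.percentile(k[:,1],[5,50,95]).round(1)) if len(k) else 0
E
```

```text
[ 555.  -181.8  252.4] [ 0.46  0.55 -0.29  1.71  0.18  0.91  0.39] [ 0.4 -0.8 -1.3] 55.76622486221701
turn [ 0.1 -0.2 -0.1] shift in present axes [-7.6 -0.1  1.2] in final axes [-7.6 -0.1  1.2] width 55.8 t 19.68
-85 14 [-1.4 18.8 22.1] [-27.9 -19.1   9.9]
-70 32 [12.9 17.7 21.5] [-23.5  -4.2  16.5]
-55 31 [11.3 17.7 21.3] [-23.6   1.   29.5]
-40 43 [10.7 18.4 24.6] [-26.3  -5.7  17.2]
-25 31 [ 7.1 17.6 22.3] [-27.3  -2.5  22.5]
-10 33 [10.7 16.8 22.7] [-29.5  -9.   14.3]
```

View pics/s3.png

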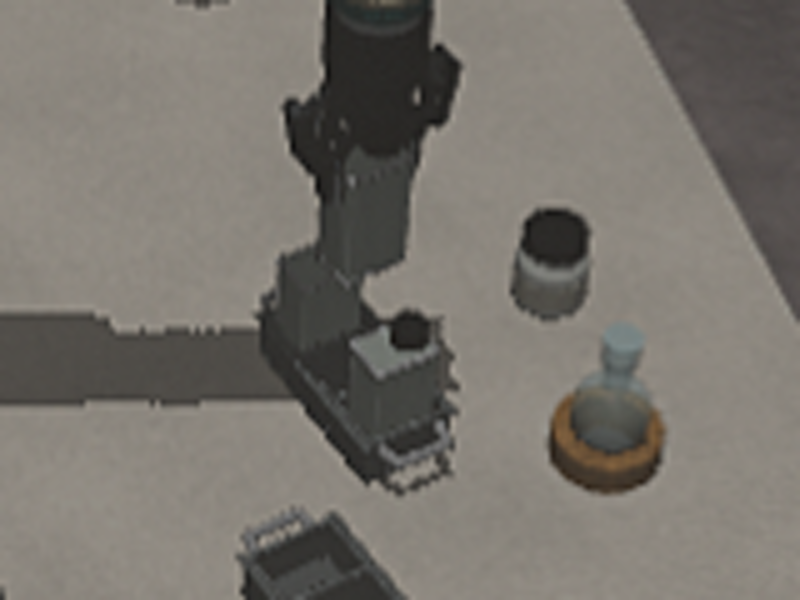

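The held can is upright and hangs above the middle compartment (370,210), with the left (315,300) and loaded (398,370) cans on either side. Its base, about 158 mm up, is clear of their caps.

Call:
{"fn": "jog_arm", "kwargs": {"series": [[[0,0,0],[20,0,1],1],[[0,0,0],[25,0,0],1],[[0,0,0],[25,0,0],1],[[0,0,0],[20,0,0],1],[[0,0,0],[8,0,0],1],[[0,0,0],[0,0,0],1],[[0,0,0],[0,0,0],1],[[0,0,0],[0,0,0],1]]}}

```text
clock: 20.72
eef_pos: [555.6, -184.5, 155.2]
tool_rot: [2.201, 1.568, 0.921]
force: [-0.3, -0.9, -0.9]
width: 55.1
```

```bash
python3 - <<'E'
from h import *
s,p,R0=now(); print(p.round(1),s['force'].round(1),s['torque'].round(2),s['width'])
plan(frame(-Z,CY),C+[0,0,94.3])
E
```

```text
[ 555.6 -184.5  155.2] [-0.3 -0.9 -0.9] [-0.03 -0.02 -0.05] 55.10536574076378
turn [-0.  -0.1 -0.1] shift in present axes [54.9 -0.1 -1.4] in final axes [54.9  0.  -1.5] width 55.1 t 20.73
```

Call:
{"fn": "jog_arm", "kwargs": {"series": [[[0,0,0],[5,0,-1],1],[[0,0,0],[8,0,0],1],[[0,0,0],[8,0,0],1],[[0,0,0],[8,0,0],1],[[0,0,0],[6,0,0],1],[[0,0,0],[0,0,0],1],[[0,0,0],[0,0,0],1]]}}

```text
clock: 21.6
eef_pos: [555.0, -183.4, 119.5]
tool_rot: [2.585, 1.568, 1.306]
force: [0.6, -0.4, -1.2]
width: 55.3
```

Call:
{"fn": "jog_arm", "kwargs": {"series": [[[0,0,0],[5,0,0],1],[[0,0,0],[5,0,0],1],[[0,0,0],[4,0,0],1],[[0,0,0],[0,0,0],1],[[0,0,0],[0,0,0],1]]}}

```text
clock: 22.22
eef_pos: [554.8, -183.3, 105.3]
tool_rot: [2.698, 1.568, 1.418]
force: [-0.0, -0.6, -1.4]
width: 55.6
```

Call:
{"fn": "jog_arm", "kwargs": {"series": [[[0,0,0],[3,0,0],1],[[0,0,0],[1.5,0,0],1],[[0,0,0],[0,0,0],1],[[0,0,0],[0,0,0],1]]}}

```text
clock: 22.72
eef_pos: [554.8, -183.3, 100.8]
tool_rot: [2.694, 1.568, 1.415]
force: [0.4, 0.2, -0.6]
width: 55.5
```

Call:
{"fn": "jog_arm", "kwargs": {"series": [[[0,0,0],[1,0,0],1],[[0,0,0],[0,0,0],1],[[0,0,0],[0,0,0],1]]}}

```text
clock: 23.1
eef_pos: [555.0, -183.2, 100.2]
tool_rot: [2.547, 1.568, 1.268]
force: [-0.5, 0.8, 4.3]
width: 55.6
```

Contact came at the expected height (100.2 against 100.3), so I release and retreat.

Call:
{"fn": "jog_arm", "kwargs": {"series": [[[0,0,0],[0,0,0],-1],[[0,0,0],[0,0,0],-1],[[0,0,0],[0,0,0],-1],[[0,0,0],[0,0,0],-1],[[0,0,0],[-15,0,0],-1],[[0,0,0],[-30,0,0],-1],[[0,0,0],[-50,0,0],-1],[[0,0,0],[-50,0,0],-1]]}}

```text
clock: 24.1
eef_pos: [554.6, -183.6, 247.3]
tool_rot: [2.518, 1.568, 1.239]
force: [0.4, 0.0, 0.0]
width: 85.2
```

Call:
{"fn": "jog_arm", "kwargs": {"series": [[[0,0,0],[0,0,50],-1],[[0,0,0],[0,0,50],-1],[[0,0,0],[0,0,50],-1],[[0,0,0],[0,0,50],-1],[[0,0,0],[0,0,50],-1],[[0,0,0],[0,0,0],-1],[[0,0,0],[0,0,0],-1]]}}

```text
clock: 24.98
eef_pos: [626.5, -422.2, 244.5]
tool_rot: [2.693, 1.566, 1.414]
force: [0.5, -0.1, -0.3]
width: 85.3
```

```bash
python3 - <<'E'
from h import *
s,p,R0=now(); print(p.round(1),s['force'].round(1),s['width'],s['clock'])
d=cam('top'); W=cloud(d); im=d['img'].astype(int); save(d,'f.png',(250,100,400,220),5)
for c,n in((CL,'left'),(C,'middle'),(C+53*CX,'right')):
    q=(W-c)@np.stack([CX,CY,Z],1); m=(abs(q[...,0])<24)&(abs(q[...,1])<33)
    b=m&(abs(q[...,2]-111)<7); k=m&(abs(q[...,2]-131)<6)
    r=cv2.minAreaRect(q[b][:,:2].astype(np.float32)); kc=cv2.minAreaRect(q[k][:,:2].astype(np.float32))[0]
    A=np.c_[q[b][:,:2],np.ones(b.sum())]; co=np.linalg.lstsq(A,q[b][:,2],rcond=None)[0]
    print(n,'offset',np.round(r[0],1),'size',np.round(r[1],1),'top',np.median(q[b][:,2]).round(1),'cap',np.round(kc,1),np.median(q[k][:,2]).round(1),'slope',co[:2].round(3))
def rect(x0,y0,x1,y1,n):
    v,u=np.mgrid[0:400,0:640]; m=(u>=x0)&(u<x1)&(v>=y0)&(v<y1)&(W[...,2]>10)&(W[...,2]<150); print(n,np.round(cv2.minAreaRect(W[m][:,:2].astype(np.float32))[0],1))
rect(130,160,172,204,'dish');rect(288,108,315,137,'jar');rect(340,108,375,145,'flask')
E
```

```text
[ 626.5 -422.2  244.5] [ 0.5 -0.1 -0.3] 85.30317831605305 24.975
left offset [ 0.9 -2.1] size [57.2 42.7] top 111.2 cap [0.2 9.4] 131.3 slope [-0.026  0.   ]
middle offset [0.3 0.1] size [42.5 57.5] top 111.7 cap [-0.2 12.6] 131.2 slope [-0.012 -0.005]
right offset [0.  0.3] size [57.4 43.3] top 111.4 cap [ 0.  12.3] 130.8 slope [-0.002  0.003]
dish [557.6 377.6]
jar [ 744.3 -101.9]
flask [ 734.1 -279.7]
```

View pics/f.png

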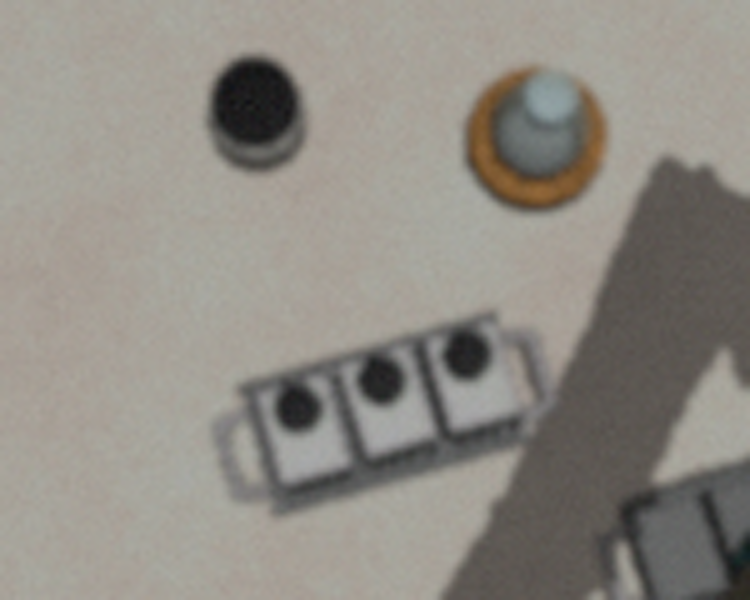

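All three cans stand in the carrier, with caps in line on the far side at (298,405), (380,378) and (466,352). The bystanders are in place and the arm is clear.

```bash
python3 -c "
from cell import *
print(finish_job())"
```

```text
the job is handed in; nothing more can be done
None
```

The two loose cans are now in the carrier and the job is handed in, at about 25 s on the robot's clock. The fallen can was picked up with the tool tilted 45°, turned upright and lowered into the left compartment. The standing can went straight down into the middle one. Both were lowered until the wrist force showed contact, then released.

**Cans:** from the top camera, the can tops are within about 2.5 mm of their compartment centres. They sit at 111 to 112 mm (111 expected), tilted less than 0.03 rad. The caps are 9 to 13 mm to the carrier's +y side, the same side as the loaded can's.

**Everything else:** the loaded can did not move measurably. The jar, dish and flask read within about 3 mm of where they started. The cork ring was not measured separately, but looks in place under the flask. The arm was clear of everything.

**Disagreements:**
- One reading of the held can was about 7 mm off because the arm was still settling. I repeated it at rest before lowering.
- The camera and the arm's own position differed by 1 to 3 mm while the first can was held, so I split the difference sideways.
- The first can was pressed onto the compartment floor with about 15 N before release.

No check failed.

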